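# Bolt the sample chest past its spring catch

## Robot

A 6-joint arm with a two-finger parallel gripper is mounted at the origin on the work surface. World frame = base frame: x ahead of the robot, y to its left, z up, the work surface at z = 0. Lengths are in m, angles in rad, forces in N, time in s.
With the tool pointing down it reaches from about 0.3 to 0.825 m from the base axis. Payload 5.4 kg.
Tool frame: the origin (TCP) lies at the very end of the fingers, on their centre line; the grasp point (between the pads) lies 19 mm behind it; z points along the fingers, y is the line along which they close (so a half turn about z gives the same grasp; the last joint's range is limited). The gripper opens to 92 mm and grips with 3 to 60 N. Pads are 20 mm wide; open, the fingers measure 128 mm over their backs; the gripper's body (75 mm by 189 mm) begins 69 mm behind the grasp point.
Start: joints at [0.94, 0.158, 1.597, -0, 1.386, -0.21], TCP at [0.235, 0.525, 0.215] pointing down, gripper open.
Joint ranges: [-2.91, 2.91], [-0.94, 2.29], [0.18, 2.7], [-1.29, 4.43], [0.17, 2.64], [-3, 3]. Speed limits (rad/s): [2.57, 2.57, 3.14, 3.14, 3.14, 3.14].

## Interface

Orientations are given as a rotation vector (axis times angle).
In Python, from workcell import bot gives the robot as it stands. Calls block until the motion is done:
- bot.goto(position, orientation): joint-space move of the TCP to a pose.
- bot.line_to(position, rot=None, max_speed=0.15): straight line of the TCP; rot=None keeps the orientation; max_speed is the mean speed in m/s.
- bot.set_joints(angles): joint-space move.
- bot.set_gripper(opening, newtons=None): opening from 0.0 (shut) to 1.0 (fully open); newtons is the grip in N (None keeps the last); returns when the fingers have stopped.
- bot.hold(seconds).
- bot.inverse_kinematics(position, orientation): joint angles nearest the present ones, or None.
- bot.read_camera(name): name is "side" or "top" or "wrist"; returns a dict with "pixels" (400x640x3 uint8, blue, green, red), "fx", "fy", "cx", "cy" (pixels), "R" (3x3) and "t" (3): a world point X has camera coordinates R X + t. Camera axes: x right, y down, z forward; pixel columns grow to the right and rows downward; lengths in m; the calibration is good to about 2 mm. The wrist camera is an equidistant fisheye: a pixel r from the principal point sees the ray r / f radians off the axis. A picture is of the moment at which its call begins. There is no depth.
A pose or a line that the arm cannot do raises bot.MotionError and nothing moves.
- bot.job_done(): hands the job in; it is judged then, once.
Readings, each from a call of its own:
- bot.current_clock(): time.
- bot.current_joints(): joint angles.
- bot.current_joint_vel(): joint speeds.
- bot.current_effort(): joint torques, N m.
- bot.current_ee_pos(): TCP position.
- bot.current_tool_rot(): TCP orientation.
- bot.current_contact_force(): force on the tool from outside, world axes, zero at the start.
- bot.current_ft_torque(): the same for the moment, N m.
- bot.current_opening(): opening from 0.0 (shut) to 1.0 (fully open).
- bot.current_grip_force(): force on a finger pad.
Only numpy, scipy, OpenCV 4.12 (cv2) and the standard library are available. Lean on these libraries where they do the work, as an engineer would, in place of code of your own. Each camera call takes 0.05 s, during which the arm holds its last target. There are 200 camera calls.

## Task

Lock the blue sample chest: with one fingertip press the yellow spring catch bar down and keep it down while the other fingertip pushes the red thumb plate of the bolt fully home towards the lid. Then let go, so that the catch springs back up behind the bolt and locks it. Only press and push: pick nothing up, and leave the vials, bottles and glassware where they stand.

Things in the scene. Friction and masses are not known exactly. Their poses are not given: they have to be found in the camera images.
- chest: Blue steel chest, 240 x 340 x 85 mm, closed, fixed. Origin: centre of its underside, on the bench; z up; x away from the robot, from the white deck (x -120 to 18 mm) to the blue lid (x 22 to 118); y left. The top is flat, 85 mm above the bench. Lid handle: steel bow 29 mm tall at x = 88, |y| under 54. Lock parts: x -102 to 55, |y| under 50 mm.
- bolt_push (a point): Centre of the near (-x) face of the bolt's red thumb plate, 114 mm above the bench; moves with the bolt, at chest x = -55, y = -31 mm when fully back. The plate: 34 mm wide (y), 10 thick (x), 88 to 128 mm above the bench. Push it along chest +x. Behind it (-x) is free space down to the deck. Its flat bar runs ahead under two staples 14 mm high at x 5 to 13 and 39 to 47.
- bolt (a joint): Bolt travel along chest +x, m: 0 fully back, 0.040 fully home at its stop; starts at 0 to 0.004. About 2.5 N of friction; stays where left. Its tooth is stopped by the catch's comb at 0.006, and again at about 0.018 and 0.030, unless the catch is down by 0.005 or more.
- catch_top (a point): Centre of the top of the yellow spring catch bar, moves with it; chest x = -49.5, y = 30 mm, 107 mm above the bench when up. The bar is 105 mm long (chest x -102 to 3) and 36 mm wide (y 12 to 48), flat and level on top: a fingertip can press it anywhere and glide along it. A dark comb on its side reaches y = -4 mm, 4 mm below its top.
- catch (a joint): How far the catch bar is pressed straight down, m: 0 up, 0.008 fully down on its stop (top then 99 mm above the bench). Takes about 3 N to start, 7 N fully down; frees the bolt beyond 0.005. Springs up when released; fully so behind the bolt only if that is at 0.038 or more.
- vial_amber: Amber vial, 28 mm wide, 55 mm tall, standing on the lid near its left end. Origin at its underside. Leave alone.
- vial_white: White jar with blue cap, 32 mm wide, 45 mm tall, on the lid near its right end. Origin at its underside. Leave alone.
- pot_deck: Small clear pot with green cap, 34 mm wide, 40 mm tall, on the chest's deck near its right end. Origin at its underside. Leave alone.
- reagent: Amber reagent bottle, 72 mm wide, 150 mm tall, on the bench. Origin at its underside. Leave alone.
- washbottle: White bottle with red cap, 60 mm wide, 140 mm tall, on the bench. Origin at its underside. Leave alone.
- beaker: Clear beaker, 72 mm wide, 90 mm tall, on the bench. Origin at its underside. Leave alone.
- tubetray: Red tray, 130 x 200 mm, with five upright test tubes 115 mm tall, on the bench. Origin at its underside. Leave alone.

How it is judged:
By the outcome, as a careful person would: the job done as asked, in the order asked, and still so for the second after the job is handed in, with the robot touching nothing.
It also fails if it takes over 38 s, if anything falls off the work surface, if the arm or the gripper's body presses on something with over 40 N, if the wrist force passes 120 N, or if a joint passes its speed limit or range.

## Working session

There is one attempt and no reset: what is moved stays moved. The work goes in short steps, each a Python script; the robot and the scene stay as the last script left them, time stands still between calls to the robot, and variables do not carry over. Pictures are saved under pics/ and viewed, at most 10 in all, crops included, and the job is handed in when it is done.

```bash
mkdir -p pics; python3 - <<'E'
from workcell import bot
import cv2
for n in ("side","top"):
    c=bot.read_camera(n); cv2.imwrite(f"pics/{n}0.png",c["pixels"])
    print(n,c["fx"],c["fy"],c["cx"],c["cy"],c["R"],c["t"])
print(bot.current_tool_rot(),bot.current_clock())
E
```

```text
side 379.65169195847915 379.65169195847915 319.7849918529781 192.5955792041427 [[ 0.87730039 -0.47986059 -0.00882238]
 [-0.37687209 -0.67739789 -0.63174324]
 [ 0.29717242  0.5575535  -0.7751275 ]] [-0.49444209  0.26107194  0.89027007]
top 392.2408934051712 392.2408934051712 316.46043362554735 196.67410014461746 [[ 0.02750653 -0.99957701 -0.00944397]
 [-0.98548973 -0.02553347 -0.16780358]
 [ 0.16749146  0.01392263 -0.98577521]] [0.00551127 0.57978677 1.24312747]
[-6.55893230e-01 -3.07170168e+00  2.41452498e-03] 0.1
```

View pics/top0.png

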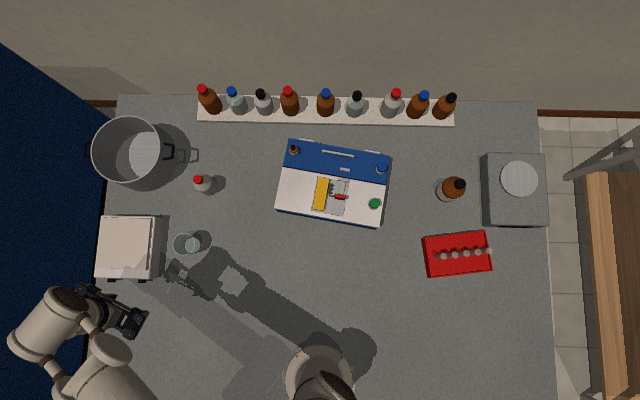

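View pics/side0.png

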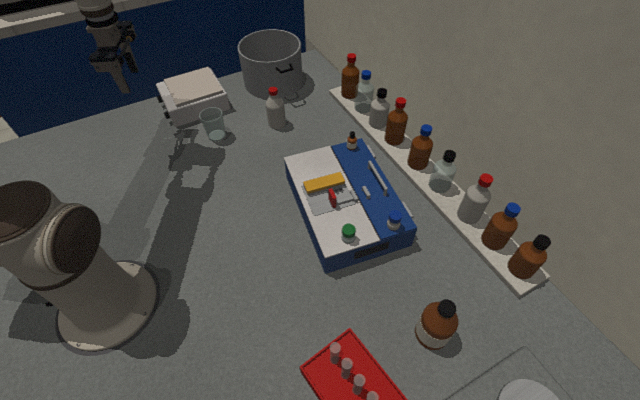

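The top view shows the chest spanning about (275–391, 139–228), with the yellow bar at (320,193) and the red plate at (340,196). The side view shows the bar at (324,184) and the plate at (333,198). I'll segment the colours and fit the chest pose from both views.

```bash
cat > fit.py <<'E'
from workcell import bot
import cv2, numpy as np
from scipy.optimize import least_squares
def proj(c,X):
    p=np.asarray(X)@np.array(c["R"]).T+c["t"]
    return np.c_[c["fx"]*p[:,0]/p[:,2]+c["cx"],c["fy"]*p[:,1]/p[:,2]+c["cy"]]
def world(q,X):
    X=np.asarray(X,float); co,s=np.cos(q[2]),np.sin(q[2])
    return np.c_[q[0]+co*X[:,0]-s*X[:,1],q[1]+s*X[:,0]+co*X[:,1],X[:,2]]
def blob(c,cond,roi):
    hsv=cv2.cvtColor(c["pixels"],cv2.COLOR_BGR2HSV)
    m=cv2.inRange(hsv,*cond); z=np.zeros_like(m); x0,y0,x1,y1=roi; z[y0:y1,x0:x1]=m[y0:y1,x0:x1]
    n,l,s,ce=cv2.connectedComponentsWithStats(z); i=1+np.argmax(s[1:,4]); return l==i,ce[i],s[i]
E
python3 - <<'E'
from fit import *
np.set_printoptions(precision=4,suppress=True)
roi={"top":(265,130,400,235),"side":(275,130,420,275)}
cams={n:bot.read_camera(n) for n in roi}
Y=(np.array([18,120,90]),np.array([35,255,255])); B=(np.array([100,120,40]),np.array([125,255,255]))
for n,c in cams.items():
    for k,v in(("yel",Y),("blue",B)):
        m,ce,s=blob(c,v,roi[n]); print(n,k,ce,s)
        if k=="yel": print(cv2.boxPoints(cv2.minAreaRect(np.argwhere(m)[:,::-1].astype(np.float32))))
    x0,y0,x1,y1=roi[n]
    cv2.imwrite(f"pics/{n}1.png",cv2.resize(c["pixels"][y0:y1,x0:x1],None,fx=4 if n=="side" else 5.5,fy=4 if n=="side" else 5.5,interpolation=cv2.INTER_CUBIC))
E
```

```text
top yel [320.4293 193.5253] [312 177  17  34 375]
[[311.888 208.616]
 [317.776 176.232]
 [328.952 178.264]
 [323.064 210.648]]
top blue [337.2893 161.3007] [ 283  138  107   47 2720]
side yel [323.4943 181.4782] [304 172  41  20 435]
[[302.9846 181.2769]
 [341.4846 170.7769]
 [344.4154 181.5231]
 [305.9154 192.0231]]
side blue [374.9905 194.1506] [ 332  139   85  116 3353]
```

View pics/top1.png

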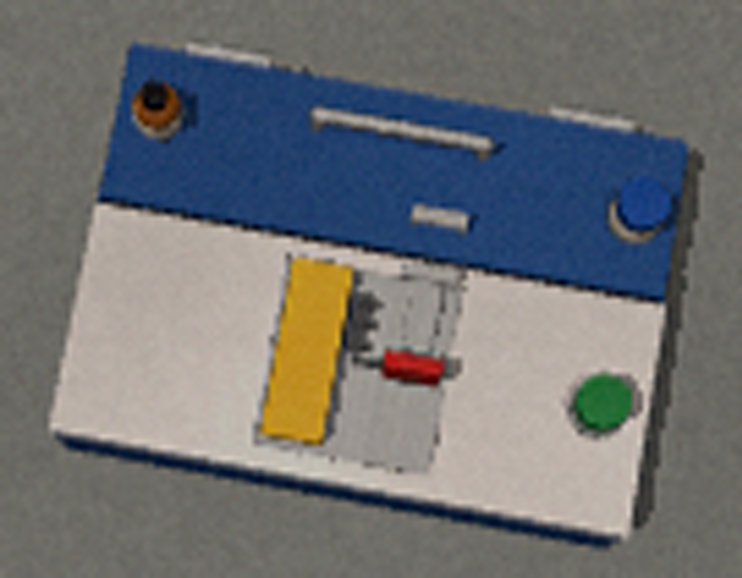

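View pics/side1.png

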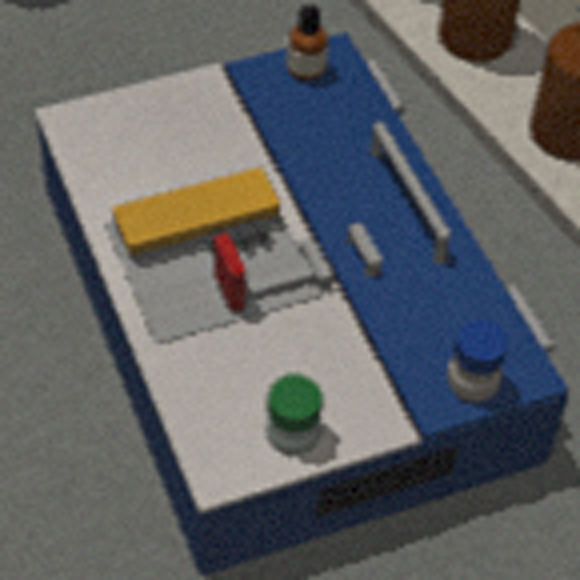

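The crops show the deck and lid corners, the yellow bar corners and the red plate clearly. I'll fit the pose from these corners.

```bash
python3 - <<'E'
from fit import *
np.set_printoptions(precision=4,suppress=True)
C=[[.12,.17,.085],[.12,-.17,.085],[-.12,.17,.085],[-.12,-.17,.085]]
Yb=[[.003,.048,.107],[.003,.012,.107],[-.102,.012,.107],[-.102,.048,.107]]
M={"top":(C+Yb,np.array([[130,43],[690,145],[50,432],[630,537],[293,260],[354,268],[323,443],[262,433]])/5.5+[265,130]-.4),
"side":(C,np.array([[347,35],[565,392],[38,112],[200,512]])/4+[275,130]-.4)}
cams={n:bot.read_camera(n) for n in M}
def res(q,ns=("top","side")): return np.concatenate([(proj(cams[n],world(q,M[n][0]))-M[n][1]).ravel() for n in ns])
for ns in(("top",),("side",),("top","side")):
    r=least_squares(res,[.55,-.05,-.2],args=(ns,),loss="soft_l1"); print(ns,r.x); 
print(res(r.x).reshape(-1,2)); q=r.x; np.save("q.npy",q)
# bolt
for s in(0,.04): print(world(q,[[-.055+s,-.031,.114]]),[proj(c,world(q,[[-.055+s,-.031,.128]])) for c in cams.values()])
# orientations
from scipy.spatial.transform import Rotation as Ro
for f in(1,-1):
    x=f*np.array([np.cos(q[2]),np.sin(q[2]),0]); R=np.c_[x,np.cross([0,0,-1],x),[0,0,-1]]
    rv=Ro.from_matrix(R).as_rotvec()
    for X in([-.078,0,.16],[-.025,0,.1]):
        print(f,rv,bot.inverse_kinematics(world(q,[X])[0],rv))
E
```

```text
('top',) [ 0.6246 -0.03   -0.1553]
('side',) [ 0.6236 -0.0304 -0.1608]
('top', 'side') [ 0.6241 -0.0302 -0.1587]
[[ 0.0166 -0.2908]
 [ 0.585  -0.5667]
 [-0.2539  0.0574]
 [-0.2441  0.6001]
 [ 0.2464 -0.392 ]
 [ 0.3231  0.1858]
 [-0.0816  0.6787]
 [-0.3071  0.398 ]
 [ 0.1298 -1.0511]
 [ 2.1094  0.0788]
 [-0.9293 -0.2722]
 [-0.0922 -0.0596]]
[[ 0.5649 -0.0521  0.114 ]] [array([[339.7706, 197.621 ]]), array([[330.0112, 193.6684]])]
[[ 0.6044 -0.0585  0.114 ]] [array([[342.0313, 185.1264]]), array([[345.173 , 189.3674]])]
1 [ 3.1317 -0.249   0.    ] [-0.2535  0.1351  1.7339  0.      1.2726  1.476 ]
1 [ 3.1317 -0.249   0.    ] [-0.245   0.3315  1.6275  0.      1.1827  1.4845]
-1 [0.249  3.1317 0.    ] [-0.2535  0.1351  1.7339 -0.      1.2726 -1.6656]
-1 [0.249  3.1317 0.    ] [-0.245   0.3315  1.6275 -0.      1.1827 -1.6571]
```

```bash
cat >> fit.py <<'E'
q=np.load("q.npy") if __import__("os").path.exists("q.npy") else None
RV=[0.249,3.1317,0.]
def T(x,z,y=-.0005): return world(q,[[x,y,z]])[0]
def F():
    f=np.array(bot.current_contact_force()); c,s=np.cos(q[2]),np.sin(q[2])
    return np.array([c*f[0]+s*f[1],-s*f[0]+c*f[1],f[2]])
E
python3 - <<'E'
from fit import *
np.set_printoptions(precision=4,suppress=True)
bot.goto(T(-.085,.175),RV); bot.set_gripper(.467)
bot.line_to(T(-.085,.125),max_speed=.12)
print(bot.current_clock(),bot.current_opening(),F(),bot.current_ee_pos(),T(-.085,.125))
for n,r in(("side",(275,130,420,275)),("top",(265,130,400,235))):
    c=bot.read_camera(n);x0,y0,x1,y1=r
    cv2.imwrite(f"pics/{n}2.png",cv2.resize(c["pixels"][y0:y1,x0:x1],None,fx=4,fy=4,interpolation=cv2.INTER_CUBIC))
E
```

```text
3.9333 0.4650068493902525 [ 0.4263  0.8681 -0.0613] [ 0.5403 -0.0173  0.1253] [ 0.5401 -0.0173  0.125 ]
```

View pics/side2.png

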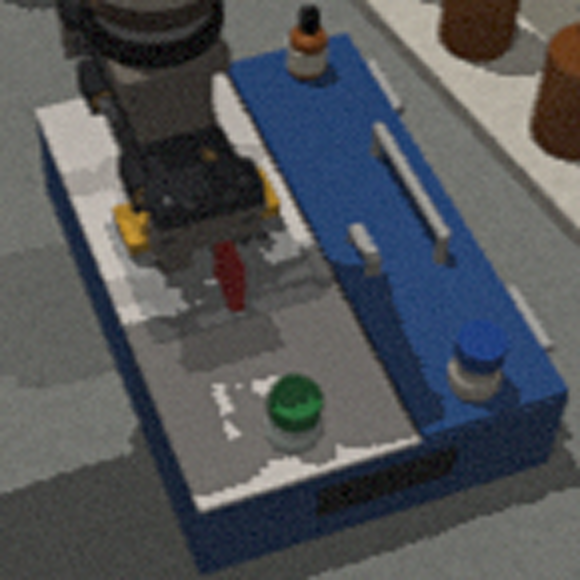

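The gripper straddles the lock parts. One finger is over the yellow bar, and the other is behind the red plate at about (230,270) in the crop, with nothing touching. Next I press in steps.

```bash
python3 - <<'E'
from fit import *
np.set_printoptions(precision=4,suppress=True)
for z in(.110,.106,.103,.101,.100,.099,.0985,.098,.0975):
    bot.line_to(T(-.085,z),max_speed=.05); bot.hold(.1); f=F()
    print(z,bot.current_ee_pos()[2],f,bot.current_clock())
    if f[2]>8.5: break
E
```

```text
0.11 0.11008230567702994 [-0.3785 -0.3684  0.5222] 4.5833
0.106 0.10666310042404795 [ 0.9868 -0.0269  2.2702] 4.9333
0.103 0.10342899486027794 [ 2.9935 -0.0663  5.078 ] 5.2833
0.101 0.10149200811441866 [ 2.4169 -0.4618  5.4616] 5.6333
0.1 0.1005496449638451 [1.9753 0.1266 5.3485] 5.9833
0.099 0.09964081418532597 [ 2.3132 -0.4732  5.1006] 6.3333
0.0985 0.09920472217495271 [ 1.6989 -0.1065  6.9534] 6.6833
0.098 0.0991416907607645 [ 0.2969 -1.0902 10.4868] 7.0333
```

```bash
python3 - <<'E'
from fit import *
np.set_printoptions(precision=4,suppress=True)
Z=.0982
def cx():
    p=np.array(bot.current_ee_pos()); c,s=np.cos(q[2]),np.sin(q[2]); d=p[:2]-q[:2]; return c*d[0]+s*d[1],p[2]
x=-.085
while x<-.012:
    x+=.004 if x<-.034 else .001
    bot.line_to(T(x,Z),max_speed=.05); bot.hold(.05); f=F()
    print(round(x,4),np.array(cx()),f)
    if f[0]<-16 or f[2]>25: break
print(bot.current_clock())
E
```

```text
-0.081 [-0.0832  0.099 ] [-8.3035 -1.2721 16.7943]
-0.077 [-0.0801  0.099 ] [-13.2871  -1.224   19.1504]
-0.073 [-0.0762  0.0991] [-12.4699  -1.0052  18.7684]
-0.069 [-0.0722  0.0991] [-12.1729  -0.2054  19.8831]
-0.065 [-0.0682  0.0991] [-12.6425  -0.8463  20.1585]
-0.061 [-0.0644  0.0992] [-13.5178  -0.7909  19.9123]
-0.057 [-0.0613  0.0991] [-16.4528  -0.3566  22.8832]
9.1333
```

```bash
python3 - <<'E'
from fit import *
np.set_printoptions(precision=4,suppress=True)
Z=.0995
def cx():
    p=np.array(bot.current_ee_pos()); c,s=np.cos(q[2]),np.sin(q[2]); d=p[:2]-q[:2]; return c*d[0]+s*d[1],p[2]
x=-.059; n=0
while x<-.008:
    x+=.002 if x<-.030 else .001
    bot.line_to(T(x,Z),max_speed=.05); f=F(); a=cx()
    print(round(x,4),round(Z,4),np.array(a),f)
    if a[1]>.1003: Z-=.0003
    elif a[1]<.0996 or f[2]>12: Z+=.0003
    if f[0]<-20 or f[2]>30: break
print(bot.current_clock())
E
```

```text
-0.057 0.0995 [-0.0605  0.0993] [-10.7976  -0.5664  13.6008]
-0.055 0.0998 [-0.0584  0.0993] [-9.3278  0.0794 11.5398]
-0.053 0.1001 [-0.0564  0.0993] [-8.5862  0.2974 10.5815]
-0.051 0.1004 [-0.0544  0.0993] [-7.8019  0.3794  8.5322]
-0.049 0.1007 [-0.0525  0.0993] [-7.02   -1.1226  6.2574]
-0.047 0.101 [-0.0505  0.0995] [-6.3083  0.2157  5.3528]
-0.045 0.1013 [-0.0486  0.0996] [-5.2525  1.2637  5.1214]
-0.043 0.1013 [-0.0465  0.0996] [-6.6126 -0.1783  5.3598]
-0.041 0.1013 [-0.0445  0.0997] [-5.2227 -1.1345  5.341 ]
-0.039 0.1013 [-0.0424  0.0997] [-6.253  -0.4606  4.7867]
-0.037 0.1013 [-0.0404  0.0997] [-6.9549 -0.5133  4.7959]
-0.035 0.1013 [-0.0384  0.0997] [-6.5522 -1.1765  5.1899]
-0.033 0.1013 [-0.0364  0.0998] [-6.2161 -0.2325  6.1143]
-0.031 0.1013 [-0.0344  0.0998] [-6.1417  0.2265  5.5603]
-0.029 0.1013 [-0.0323  0.0998] [-6.2302 -1.1015  4.8938]
-0.028 0.1013 [-0.0315  0.0998] [-6.4606  0.7184  4.4145]
-0.027 0.1013 [-0.0305  0.0998] [-6.9709 -0.2392  5.0676]
-0.026 0.1013 [-0.0295  0.0998] [-5.4376  0.7669  5.7481]
-0.025 0.1013 [-0.0285  0.0998] [-5.7246 -0.5141  5.6788]
-0.024 0.1013 [-0.0275  0.0998] [-6.0389 -0.3305  6.2502]
-0.023 0.1013 [-0.0265  0.0998] [-6.8005 -0.901   5.4609]
-0.022 0.1013 [-0.0255  0.0998] [-6.4715 -1.0698  5.7099]
-0.021 0.1013 [-0.0246  0.0998] [-7.5618 -0.4815  5.8113]
-0.02 0.1013 [-0.0244  0.0997] [-9.4209 -0.1908  8.5094]
-0.019 0.1013 [-0.0244  0.0997] [-13.706   -0.1109  11.8738]
-0.018 0.1013 [-0.0243  0.0997] [-17.1504  -0.9837  12.8151]
-0.017 0.1016 [-0.0243  0.0997] [-20.1607   0.836   14.3137]
15.8833
```

The bolt hit a hard stop at the expected home position. I back off, then lift clear.

```bash
python3 - <<'E'
from fit import *
bot.line_to(T(-.030,.0995),max_speed=.05); print(F(),bot.current_ee_pos()[2])
bot.line_to(T(-.032,.125),max_speed=.06); print(F())
bot.line_to(T(-.034,.19),max_speed=.15)
bot.goto([.45,.35,.25],RV); print(F(),bot.current_clock())
c=bot.read_camera("side");d=bot.read_camera("top")
a=cv2.resize(c["pixels"][150:230,290:390],None,fx=5,fy=5,interpolation=cv2.INTER_CUBIC)
b=cv2.resize(d["pixels"][160:224,300:360],None,fx=5,fy=400/64,interpolation=cv2.INTER_CUBIC)
cv2.imwrite("pics/end.png",np.hstack([a,b]))
print([[proj(k,world(q,[[-.055+s,-.031,.128]]))-o for k,o in((c,[290,150]),(d,[300,160]))] for s in(0,.04)])
Y=(np.array([18,120,90]),np.array([35,255,255]))
print(blob(c,Y,(275,130,420,275))[1:],blob(d,Y,(265,130,400,235))[1:])
E
```

```text
[0.08888569 0.22369845 5.55320568] 0.1001527071204754
[0.36936791 0.3419486  0.47386682]
[ 0.23263864 -0.29698858  0.43353728] 18.9583
[[array([[40.01119037, 43.66837461]]), array([[39.77057395, 37.62103222]])], [array([[55.17295782, 39.36741097]]), array([[42.03129224, 25.12636915]])]]
(array([323.28832952, 181.60411899]), array([303, 172,  42,  20, 437], dtype=int32)) (array([320.432, 193.496]), array([312, 177,  17,  34, 375], dtype=int32))
```

View pics/end.png

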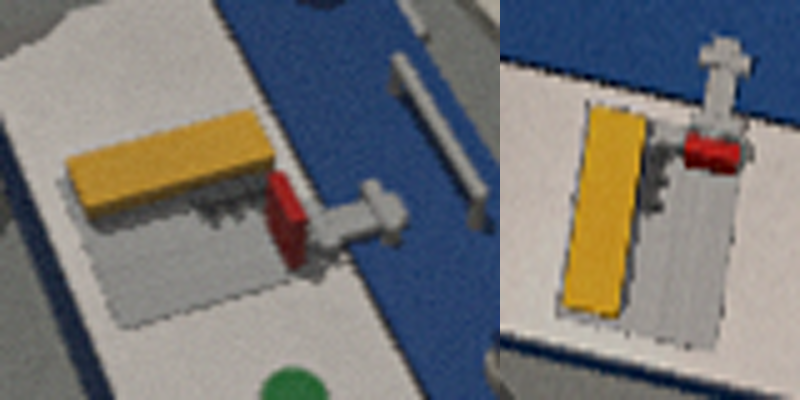

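The bolt is home: the red plate is at about (285,220) in the side crop and (712,153) in the top crop. It runs through both staples, and the catch is back at its original height. The robot is clear of everything.

```bash
python3 -c "
from workcell import bot
print(bot.job_done())"
```

```text
the job is handed in; nothing more can be done
None
```

The chest looks locked: with the catch held down, I pushed the bolt to its stop, and the final pictures show the catch back up behind it; I handed the job in at about 19 s with the arm clear.

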